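Let off a handbrake lever on the garage bench

TASK

The handbrake lever bolted to the bench stands pulled up on its ratchet and has to be let off before its cable is fitted. With the fingertips press down the release paddle on top of the grip until the pawl is clear of the teeth, keep it pressed while you push the lever right down onto its rubber stop, then let go and move clear so that the paddle springs back. Only press and push: do not force the lever against its teeth, and do not lift or shift the other things on the bench.

Things in the scene. Friction and masses are not known exactly. Their poses are not given: they have to be found in the camera images.
- paddle_pad (a point): Where to press: middle of the ribs on top of the release paddle, a plain steel plate 24 wide, 5 thick, 110 mm long over the black grip; hinged 165 mm from the pivot along the lever, 20 mm above its axis, this point 75 mm past the hinge. x: to the paddle's free end, z: out of its top. Pressed home it lies 240 mm along the lever and 24 mm above its axis; released, 11 mm higher.
- paddle (a joint): Angle of the release paddle against the lever, rad: 0 released (up to 0.075 while the pawl rides on a tooth), grows as pressed, 0.14 fully home (11 mm at the ribs). The pawl is clear of the teeth from 0.08 on. Spring: about 1.5 N at the ribs to start, 3 N to hold it home. Let go, it springs back and the pawl falls into the teeth again.
- lever (a joint): Angle of the grey lever, rad: 0 on the rubber stop, where its axis still rises 0.10 rad above level towards the grip; grows as it is raised (slope above level = value + 0.10). Starts at 0.42 to 0.70. While the pawl is in the teeth it goes down by at most one tooth (0.125). With the pawl clear it stays where it is left and takes 5 to 9 N at the paddle to push down.
- grip_end (a point): Centre of the end face of the lever's rubber grip (33 mm diameter, 118 mm long), 300 mm from the pivot on the lever's axis. Axes: x along the lever away from the pivot, z square to it, out of its top side.
- pivot (a point): Centre of the lever's pivot bolt, 75 mm above the bench, in an upright 6 mm steel sector plate (rounded front of 57 mm radius, saw teeth 5.5 mm high on its rim, 0.125 rad apart). Fixed. Axes: x is the level direction in which the lever points, z is up; the lever swings in this x-z plane.
- stop (a point): Top centre of the rubber buffer that stops the lever under its tube: on a post 135 mm ahead of the pivot, 74 mm above the bench. Post and sector plate stand on a dark steel plate bolted to the bench, 250 x 100 x 8 mm, from 80 mm behind to 170 mm ahead of the pivot.
- tumbler: Bystander: glass tumbler, 68 mm diameter, 125 mm high, upright. Origin at the centre of its underside.
- tape_roll: Bystander: roll of tape lying flat, 104 mm diameter, 24 mm high. Origin at the centre of its underside.
- spanner: Bystander: steel spanner, 170 mm long, lying on the bench. Origin on its underside; x along it.
- spark_plug: Bystander: spark plug, 86 mm long, 20 mm thick at its hexagon, lying on the bench. Origin on its underside near the hexagon; x along it.

How it is judged:
On the way, in this order (a step that is already met when the one before it is completed fails the run):
1. the release paddle is pressed and the pawl is clear of the teeth (paddle beyond 0.10 rad) while the lever is still up (value of joint paddle above 0.1 rad and value of joint lever above 0.25 rad), for 0.1 s.
2. the lever is pushed down onto its stop (under 0.03 rad) (value of joint lever below 0.03 rad), for 0.2 s.
At the end, for the whole second after the job is handed in: The lever lies at rest on its rubber stop (within 0.03 rad), the paddle has sprung back (under 0.04 rad), and the tumbler, tape roll, spanner and spark plug are within 30 mm of where they stood (value of joint lever below 0.03 rad and velocity of joint lever below 0.05 rad/s and value of joint paddle below 0.04 rad and distance of each of tumbler, tape_roll, spanner, spark_plug from where it was at the start of the episode below 0.03 m); the robot touches nothing.
It fails at once if the lever is forced: the fingers or the arm press on it or its paddle with more than 60 N (contact force between any of the fingers, the arm and lever above 60 N).
It fails at once if the lever is pulled up above 0.76 rad (value of joint lever above 0.76 rad).
It fails at once if a bystander is lifted more than 20 mm or shifted more than 30 mm (height (world z) of any of tumbler, tape_roll, spanner, spark_plug above 0.02 m or distance of any of tumbler, tape_roll, spanner, spark_plug from where it was at the start of the episode above 0.03 m).
It also fails if it takes over 38 s, if anything falls off the work surface, if the arm or the gripper's body presses on something with over 40 N, if the wrist force passes 120 N, or if a joint passes its speed limit or range.

ROBOT

A 6-joint arm with a two-finger parallel gripper is mounted at the origin on the work surface. World frame = base frame: x ahead of the robot, y to its left, z up, the work surface at z = 0. Lengths are in m, angles in rad, forces in N, time in s.
With the tool pointing down it reaches from about 0.35 to 0.975 m from the base axis. Payload 4.9 kg.
Tool frame: the origin (TCP) lies at the very end of the fingers, on their centre line; the grasp point (between the pads) lies ctrl.grip_point_offset behind it (ctrl.grip_point_offset is the distance from the TCP to the grasp point, in m); z points along the fingers, y is the direction in which the jaws open and shut (so a half turn about z gives the same grasp; the last joint's range is limited). The gripper opens to 85 mm and grips with 20 to 120 N. Pads are 22 mm wide; open, the fingers measure 114 mm over their backs; the gripper's body (76 mm by 85 mm) begins 54 mm behind the grasp point. The pads swing forward as they close: fully open they stand 13 mm farther back than shut.
Start: joints at [1.157, 0.053, 1.613, -0, 1.476, -0.119], TCP at [0.182, 0.598, 0.231] pointing down, gripper open.
Joint ranges: [-3.01, 3.01], [-1.01, 2.22], [0.06, 2.58], [-1.02, 4.17], [0.09, 2.62], [-3.14, 3.14]. Speed limits (rad/s): [2.57, 2.57, 3.14, 3.14, 3.14, 3.14].

INTERFACE

Orientations are given as a rotation vector (axis times angle).
In Python, from station import ctrl gives the robot as it stands. The module is installed in compiled form; this text tells all that it offers.
- The arm moves only by the shell command python3 -m creep 'ROWS' [FORCE]. ROWS is JSON, a list of rows, each a list of 5 numbers: the closure in counts, from 0 (fully open) to 255 (shut), then the shift along the tool's x, y, z in mm, then the turn about the tool's z in rad. A call has 1 to 12 rows; each row is the pose to reach, as a shift and turn from the pose commanded when the call began, along the tool's axes at that moment; what a row does not reach only later rows make up. A row lasts 1/12 s, in which the tool goes at most 41.7 mm and 7.16 degrees, less where a joint would pass 70% of its speed; a pose out of reach is approached as far as the arm can. A call with a gripper value outside its range is refused whole. The fingers move at their own pace and stop on an object; FORCE is the grip in N (left out, the last holds). Time passes only in rows, so rows that repeat a pose let the fingers close. It gives the time, the measured TCP pose, the force and the opening at its end, in the units of the state.
- ctrl.get_obs(): the state, without advancing time (a new reading comes with each control period).
- ctrl.get_image(name): name is "scene" or "top" or "wrist"; returns the picture (384x512x3 uint8, red, green, blue); there is no depth.
- ctrl.calibration(name): a dict with "fx", "fy", "cx", "cy" (pixels), "R" (3x3) and "t" (3): a world point X has camera coordinates R X + t. Camera axes: x right, y down, z forward; pixel columns grow to the right and rows downward; lengths in m; the calibration is good to about 2 mm. The wrist camera is an equidistant fisheye: a pixel r from the principal point sees the ray r / f radians off the axis. A picture is of the moment at which its call begins: read the wrist's pose just before it. calibration takes no time and is no camera call; for the wrist camera it gives the pose at the moment of the call.
- ctrl.finish_job(): hands the job in, once; it reports no verdict.
Trained networks look in the newest picture that a camera, given by its name, has taken for a name from the list of things; names that differ only in an ending like _2 or _b are one class to them, and where a whole thing is asked for, a point or a joint stands for the part that bears it (a point fixed in the world has none). Each returns a list of dicts, best first, with "conf" (0 to 1); they miss things now and then, are a little off and sometimes report something else, mostly with a low value. They report only what shows in the picture. A call takes as long as a camera call.
- ctrl.boxes_of(camera, label): "rect" ([left, top, width, height] in pixels, round what is visible of it).
- ctrl.outline_of(camera, label): "mask" (384x512 bool, what is visible of it) and "rect" ([left, top, width, height] in pixels, round what is visible of it).
The state is a dict: "t": time; "q": joint angles; "dq": joint speeds; "effort": joint torques, N m; "tool_pos": TCP position; "tool_rot": TCP orientation; "contact_force": force on the tool from outside, world axes, zero at the start; "wrist_torque": the same for the moment, N m; "opening": finger opening in m.
Only numpy, scipy, OpenCV 4.12 (cv2) and the standard library are available. Lean on these libraries where they do the work, as an engineer would, in place of code of your own. Each camera call takes 0.05 s, during which the arm holds its last target. There are 200 camera calls.

## Working session

There is one attempt and no reset: what is moved stays moved. The work goes in short steps, Python scripts to look and compute and a shell command to move; the robot and the scene stay as the last step left them, time stands still between calls to the robot, and variables do not carry over. Pictures are saved under pics/ and viewed, about 8 in all and at most 12, crops included, and the job is handed in when it is done.

```bash
mkdir -p pics; python3 - <<'E'
from station import ctrl
import cv2,numpy as np
o=ctrl.get_obs();print(o['t'],o['tool_pos'],o['tool_rot'],o['opening'],ctrl.grip_point_offset)
for c in("scene","top"):
    im=ctrl.get_image(c);cv2.imwrite(f"pics/{c}0.png",im[:,:,::-1])
    k=ctrl.calibration(c);print(c,k)
    for l in("paddle_pad","lever","grip_end","pivot","stop","tumbler","tape_roll","spanner","spark_plug"):
        try:print(l,[(b['rect'],round(b['conf'],2)) for b in ctrl.boxes_of(c,l)[:2]])
        except Exception as e:print(l,e)
E
```

```text
0.0 [0.18134783 0.59747395 0.2300746 ] [-4.61365184e-01 -3.10696614e+00  3.04092786e-03] 0.08560026073067258 0.0187
scene {'fx': 350.57408784640046, 'fy': 350.57408784640046, 'cx': 260.18994985673885, 'cy': 193.7704563255741, 'R': array([[-0.6769994 ,  0.73590852,  0.01051016],
       [ 0.62351803,  0.58107578, -0.52304514],
       [-0.39102057, -0.34754797, -0.85224018]]), 't': array([ 0.41338077, -0.29740391,  0.98780365])}
paddle_pad [([256.7, 136.3, 48.3, 15.9], 0.72), ([328.1, 189.9, 28.0, 23.9], 0.26)]
lever [([226.9, 137.1, 96.4, 36.2], 0.67)]
grip_end [([221.8, 133.5, 100.9, 42.8], 0.74)]
pivot [([186.1, 131.3, 138.4, 83.3], 0.96), ([327.0, 188.4, 31.6, 26.5], 0.58)]
stop [([187.6, 130.9, 139.3, 84.7], 0.88)]
tumbler [([109.5, 107.8, 42.9, 55.3], 0.87)]
tape_roll [([209.3, 225.4, 49.8, 56.8], 0.78)]
spanner [([324.7, 187.9, 33.8, 29.6], 0.39)]
spark_plug [([328.6, 187.8, 27.4, 28.4], 0.52)]
top {'fx': 359.2420276375698, 'fy': 359.2420276375698, 'cx': 259.03593851148787, 'cy': 195.34153377860144, 'R': array([[-0.0257377 , -0.99892075, -0.03866404],
       [-0.9952478 ,  0.02923812, -0.09288141],
       [ 0.09391163,  0.03608975, -0.9949262 ]]), 't': array([-0.00592402,  0.60121835,  0.92846884])}
paddle_pad [([236.8, 206.6, 45.1, 14.9], 0.8)]
lever [([216.9, 206.3, 114.8, 18.6], 0.78)]
grip_end [([216.8, 207.5, 119.8, 18.9], 0.9)]
pivot [([218.4, 199.6, 137.9, 40.8], 0.92)]
stop [([218.6, 199.0, 138.5, 40.7], 0.76)]
tumbler [([372.2, 150.8, 39.3, 33.2], 0.79)]
tape_roll [([232.0, 150.5, 40.4, 37.4], 0.93)]
spanner [([256.6, 259.0, 65.6, 17.7], 0.56), ([234.5, 206.1, 47.7, 16.6], 0.56)]
spark_plug [([205.1, 252.6, 32.3, 9.5], 0.55)]
```

```bash
python3 - <<'E'
import cv2,numpy as np
a=cv2.imread("pics/scene0.png")[90:290,90:370];b=cv2.imread("pics/top0.png")[120:290,190:430]
cv2.imwrite("pics/s1.png",cv2.resize(a,(784,560),interpolation=cv2.INTER_CUBIC))
cv2.imwrite("pics/t1.png",cv2.resize(b,(792,561),interpolation=cv2.INTER_CUBIC))
E
```

```text
(no output)
```

View pics/s1.png

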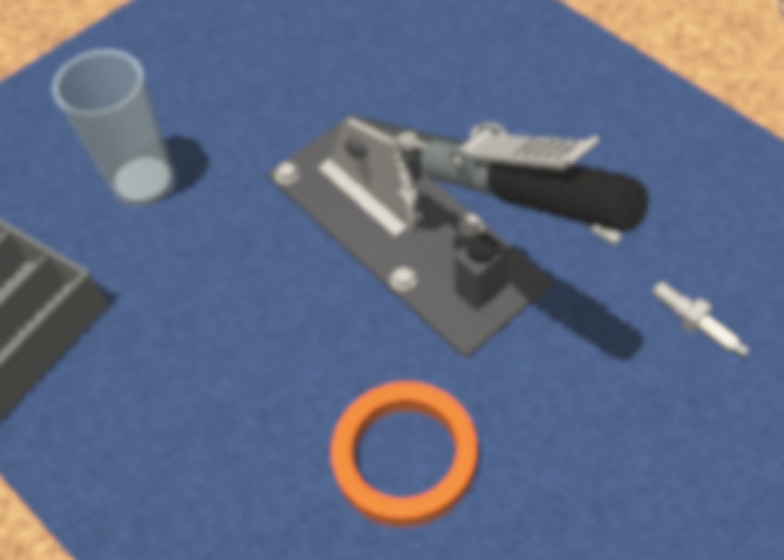

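View pics/t1.png

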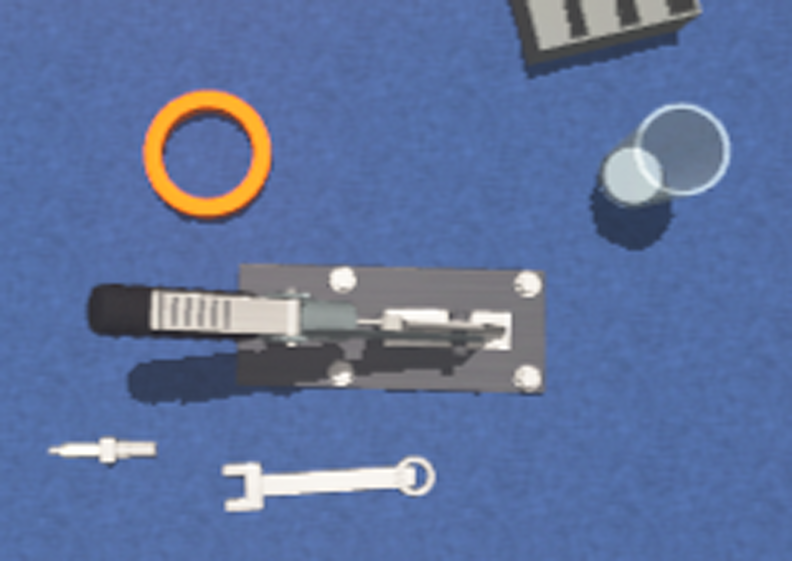

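The pictures show the lever pointing along about +y, with plate corners at top-crop (238,264), (546,270), (545,394), (238,388), ribs at (197,314), and in the scene crop ribs at (548,148) and the grip end at about (622,203). Next I fit the pose to these points.

```bash
cat > h.py <<'E'
from station import ctrl
import numpy as np
def proj(c,X):
    k=ctrl.calibration(c);p=k['R']@X+k['t'];return np.array([k['fx']*p[0]/p[2]+k['cx'],k['fy']*p[1]/p[2]+k['cy']])
def world(v,L):  # v: px,py,yaw ; L in pivot frame, z above bench
    c,s=np.cos(v[2]),np.sin(v[2]);return np.array([v[0]+c*L[0]-s*L[1],v[1]+s*L[0]+c*L[1],L[2]])
def lev(a,x,z): # along lever, above axis
    t=a+.1;return np.array([x*np.cos(t)-z*np.sin(t),0,.075+x*np.sin(t)+z*np.cos(t)])
E
python3 - <<'E'
from h import *
from scipy.optimize import least_squares
T=lambda u,v:np.array([190+u/3.3,120+v/3.3]);S=lambda u,v:np.array([90+u/2.8,90+v/2.8])
fx=[("top",T(238,264),(.17,-.05,.008)),("top",T(546,270),(-.08,-.05,.008)),("top",T(545,394),(-.08,.05,.008)),("top",T(238,388),(.17,.05,.008)),
("scene",S(270,176),(-.08,-.05,.008)),("scene",S(552,283),(.17,.05,.008)),("scene",S(466,356),(.17,-.05,.008)),("scene",S(483,243),(.135,0,.074))]
mv=[("top",T(197,314),240,35,1),("scene",S(548,148),240,35,1),("scene",S(625,203),300,0,1)]
def r(v):
    o=[proj(c,world(v,L))-p for c,p,L in fx]+[(proj(c,world(v,lev(v[3],x/1e3,z/1e3)))-p)*w for c,p,x,z,w in mv]
    return np.concatenate(o)
s=least_squares(r,[.45,-.1,1.57,.55],loss='soft_l1');v=s.x;print(v,s.cost);print(r(v).reshape(-1,2).round(1))
for n,a,z in(("pad released",v[3],.035),("pad pressed",v[3],.024),("stopped",0,.024)):print(n,world(v,lev(a,.24,z)))
o=ctrl.get_obs();from scipy.spatial.transform import Rotation as R
M=R.from_rotvec(o['tool_rot']).as_matrix();print(M.round(3),o['tool_pos'])
E
```

```text
[ 0.53184428 -0.19631276  1.51898719  0.45596126] 10.044824500453146
[[-0.3 -0.3]
 [-0.6  0. ]
 [-0.3 -0.1]
 [-1.2 -0.8]
 [-1.4 -1.6]
 [ 1.  -1.5]
 [ 0.2 -0.4]
 [-0.3 -0.1]
 [ 0.9 -0.4]
 [-0.8 -1.6]
 [ 3.5  2.4]]
pad released [ 0.5414445  -0.01117866  0.23139118]
pad pressed [ 0.54174514 -0.00538109  0.22204785]
stopped [0.54408674 0.03977503 0.12284012]
[[-0.957  0.291  0.   ]
 [ 0.291  0.957 -0.   ]
 [-0.    -0.    -1.   ]] [0.18157936 0.59801168 0.23131427]
```

```bash
python3 -m creep '[[255,0,0,-40,0],[255,-30,-28,-75,0.1],[255,-58,-54,-90,0.2],[255,-86,-80,-90,0.3],[255,-114,-106,-90,0.4],[255,-142,-132,-90,0.5],[255,-170,-158,-90,0.6],[255,-198,-184,-90,0.7],[255,-226,-210,-90,0.8],[255,-254,-236,-90,0.9],[255,-282,-262,-90,1.0],[255,-310,-288,-90,1.1]]' 40
cat > rel.py <<'E'
import sys
from h import *
from scipy.spatial.transform import Rotation as R
def rel(P):
    o=ctrl.get_obs();M=R.from_rotvec(o['tool_rot']).as_matrix()
    return (M.T@(np.array(P)-o['tool_pos'])*1e3).round(1),M
if __name__=="__main__":
    s,M=rel([float(a) for a in sys.argv[1:4]])
    th=np.arctan2(M[1,0],M[0,0]);print(s,"turn",(th-1.519),ctrl.get_obs()['opening'])
E
python3 rel.py .541 -.022 .30
```

```text
t: 2.0
tool_pos: [0.395, 0.2307, 0.3216]
tool_rot: [2.023, 2.403, 0.001]
contact_force: [1.5, -0.0, 0.3]
opening: 0.0003
[-273.9  100.7   21.6] turn 0.223131036357068 0.00026981004605289375
```

```bash
python3 -m creep '[[255,-35,13,0,0.05],[255,-70,26,0,0.1],[255,-105,39,0,0.15],[255,-140,52,0,0.2],[255,-175,65,0,0.22],[255,-210,78,0,0.22],[255,-245,90,0,0.22],[255,-274,101,10,0.22],[255,-274,101,20,0.22],[255,-274,101,20,0.22],[255,-274,101,20,0.22]]'
python3 - <<'E'
from h import *; import cv2
from rel import rel
print(rel([.541,-.022,.25])[0],ctrl.get_obs()['contact_force'])
a=ctrl.get_image("scene")[90:240,170:370];b=ctrl.get_image("top")[130:280,170:370]
f=lambda i:cv2.resize(i,(600,450),interpolation=cv2.INTER_CUBIC)[:,:400]
cv2.imwrite("pics/c2.png",np.hstack([f(a),f(b)])[:,:,::-1])
E
```

```text
t: 2.92
tool_pos: [0.5414, -0.0195, 0.3004]
tool_rot: [-2.269, -2.17, 0.002]
contact_force: [-0.2, 0.7, 0.4]
opening: -0.0002
[-2.6 -0.2 50.4] [-0.23802464  0.71494614  0.44001923]
```

View pics/c2.png

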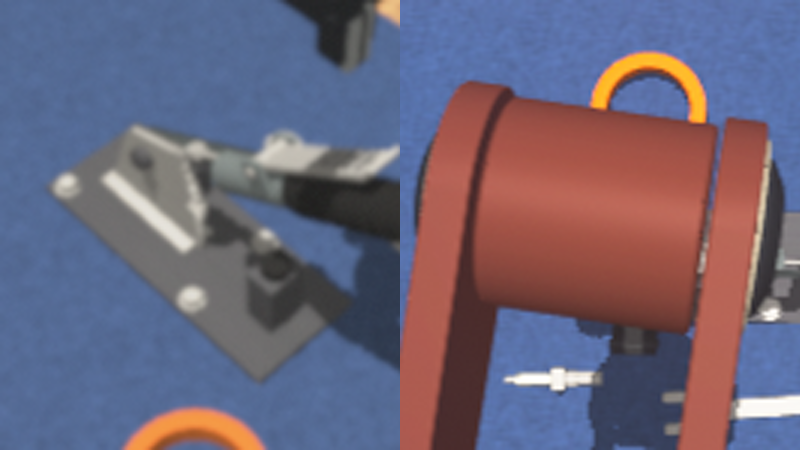

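The fingertip hangs straight over the paddle ribs (scene crop: tip at (347,65), ribs at about (335,155)). Now I go down until contact.

```bash
python3 -m creep '[[255,-2,0,20,0],[255,-2,0,40,0],[255,-2,0,55,0],[255,-2,0,60,0],[255,-2,0,60,0]]'; python3 -m creep '[[255,0,0,2,0],[255,0,0,4,0],[255,0,0,6,0],[255,0,0,6,0]]';python3 -m creep '[[255,0,0,1,0],[255,0,0,2,0],[255,0,0,3,0],[255,0,0,3,0]]'
```

```text
t: 3.43
tool_pos: [0.541, -0.0207, 0.2404]
tool_rot: [-2.267, -2.173, 0.002]
contact_force: [0.8, -0.1, 0.4]
opening: 0.0001
t: 3.77
tool_pos: [0.5421, -0.0217, 0.2359]
tool_rot: [2.269, 2.172, 0.001]
contact_force: [-0.4, -0.0, 0.3]
opening: 0.0003
t: 4.1
tool_pos: [0.5418, -0.0217, 0.2321]
tool_rot: [-2.27, -2.172, 0.0]
contact_force: [0.2, 0.1, -0.8]
opening: -0.0
```

```bash
for i in 1 2 3 ; do python3 -m creep '[[255,0,0,1,0],[255,0,0,2,0],[255,0,0,3,0],[255,0,0,3,0]]' | grep -E "pos|force"; done
```

```text
tool_pos: [0.5417, -0.0217, 0.229]
contact_force: [-1.0, -0.3, -0.8]
tool_pos: [0.542, -0.0218, 0.2266]
contact_force: [-0.2, -0.1, 1.9]
tool_pos: [0.5421, -0.0217, 0.2235]
contact_force: [0.0, -0.1, 3.6]
```

```bash
for i in 1 2 3 ; do python3 -m creep '[[255,0,0,1,0],[255,0,0,2,0],[255,0,0,3,0],[255,0,0,3,0]]' | grep -E "pos|force"; done
```

```text
tool_pos: [0.5421, -0.0217, 0.2207]
contact_force: [0.1, 0.6, 3.8]
tool_pos: [0.5425, -0.0217, 0.2192]
contact_force: [-1.9, -0.4, 8.9]
tool_pos: [0.5428, -0.0217, 0.2165]
contact_force: [-0.5, 0.5, 10.2]
```

```bash
python3 - <<'E'
from h import *; import cv2
a=ctrl.get_image("scene")[100:190,220:340];b=cv2.imread("pics/scene0.png")[100:190,220:340,::-1]
f=lambda i:cv2.resize(i,(600,450),interpolation=cv2.INTER_CUBIC)[:,100:500]
cv2.imwrite("pics/c3.png",np.hstack([f(b),f(a)])[:,:,::-1])
E
```

```text
(no output)
```

View pics/c3.png

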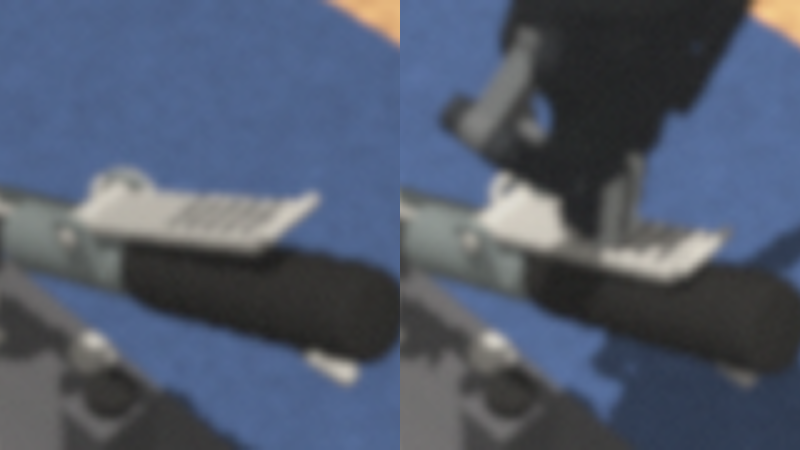

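The pictures show the paddle pressed flat onto the grip with the lever still up, and the fingertip on the inner ribs. Next I follow the arc down.

```bash
python3 -m creep '[[255,2,0,4,0],[255,4.5,0,7,0],[255,7,0,10.5,0],[255,9,0,14,0],[255,11,0,17,0],[255,13,0,20.5,0],[255,15,0,24,0],[255,17,0,27.5,0],[255,19,0,31,0],[255,21,0,34,0],[255,23,0,37.5,0],[255,24.5,0,41,0]]'
```

```text
t: 7.15
tool_pos: [0.5443, 0.0029, 0.1753]
tool_rot: [2.268, 2.17, 0.004]
contact_force: [-0.2, 1.6, 8.6]
opening: -0.0002
```

```bash
python3 -m creep '[[255,2,0,4,0],[255,4,0,8.5,0],[255,6,0,13,0],[255,7.5,0,17,0],[255,9,0,21,0],[255,10.5,0,25,0],[255,12,0,29.5,0],[255,13,0,34,0],[255,14.5,0,38,0],[255,15.5,0,42,0],[255,16.5,0,46,0],[255,17,0,49,0]]'; python3 -m creep '[[255,0.5,0,1,0],[255,1,0,2,0],[255,1,0,3,0],[255,1,0,3,0]]'
```

```text
t: 8.15
tool_pos: [0.5451, 0.0201, 0.1257]
tool_rot: [2.268, 2.171, 0.005]
contact_force: [1.1, 1.7, 7.9]
opening: 0.0002
t: 8.48
tool_pos: [0.5452, 0.0208, 0.1227]
tool_rot: [2.268, 2.17, 0.004]
contact_force: [1.4, 1.6, 6.5]
opening: -0.0002
```

Force is still only at friction level, so I push on in small steps until the stop is felt.

```bash
for i in 1 2 3; do f=$(python3 -m creep '[[255,0,0,0.5,0],[255,0.2,0,1,0],[255,0.3,0,1.5,0],[255,0.3,0,1.5,0]]'); echo "$f" | grep -E "pos|force"; done
```

```text
tool_pos: [0.5452, 0.0211, 0.1214]
contact_force: [1.1, 0.6, 7.1]
tool_pos: [0.5453, 0.0212, 0.1209]
contact_force: [-1.8, 0.4, 12.0]
tool_pos: [0.5455, 0.0212, 0.1206]
contact_force: [-4.0, -0.2, 17.7]
```

```bash
python3 -m creep '[[255,0,0,0.7,0],[255,0,0,0.7,0],[255,0,0,0.7,0],[255,0,0,0.7,0],[255,0,0,0.7,0]]'; python3 -m creep '[[255,0,0,-3,0],[255,-1,0,-7,0],[255,-2,0,-12,0],[255,-3,0,-20,0],[255,-5,0,-35,0],[255,-5,0,-60,0],[255,-5,0,-95,0],[255,-5,0,-130,0],[255,-5,0,-165,0],[255,-5,0,-180,0],[255,-5,0,-180,0]]'
python3 - <<'E'
from h import *; import cv2
a=ctrl.get_image("scene")[100:250,190:390]
cv2.imwrite("pics/c4.png",cv2.resize(a,(800,600),interpolation=cv2.INTER_CUBIC)[:,:,::-1])
v=[.5318,-.1963,1.519]
for n,x,z in(("grip_end",.3,0),("pad",.24,.035),("padpressed",.24,.024)):
  for ang in(0,.06):print(n,ang,((proj("scene",world(v,lev(ang,x,z)))-[190,100])*4).round())
E
```

```text
t: 9.9
tool_pos: [0.5455, 0.0212, 0.1205]
tool_rot: [2.267, 2.17, 0.003]
contact_force: [-5.7, -0.7, 19.7]
opening: 0.0002
t: 10.82
tool_pos: [0.5451, 0.0164, 0.3014]
tool_rot: [2.266, 2.168, 0.007]
contact_force: [0.2, 0.2, 0.4]
opening: -0.0001
grip_end 0 [538. 479.]
grip_end 0.06 [540. 458.]
pad 0 [443. 363.]
pad 0.06 [440. 341.]
padpressed 0 [442. 377.]
padpressed 0.06 [440. 356.]
```

View pics/c4.png

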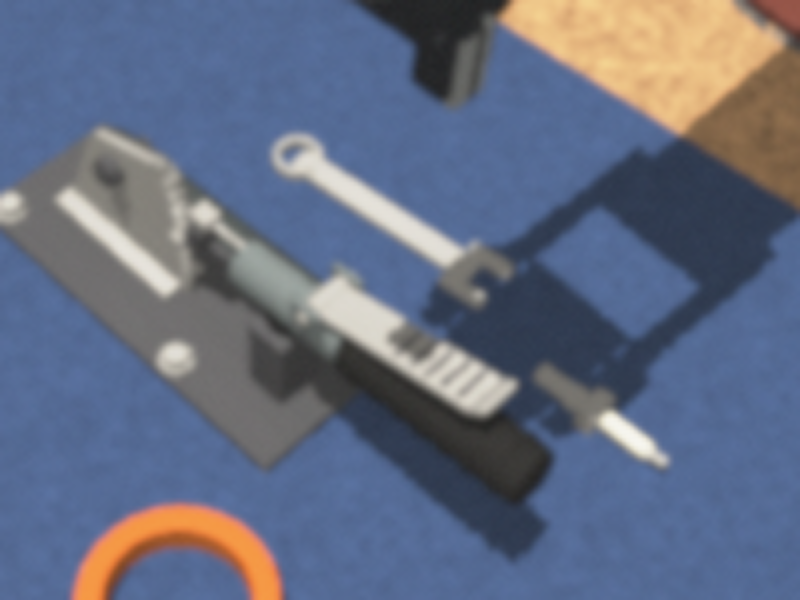

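The lever lies on the buffer. The ribs are at about (450,365), where (443,363) is predicted for released at 0 rad, and the grip end is at about (537,475), where (538,479) is predicted. The bystanders look untouched and the gripper is clear.

```bash
python3 -c "
from station import ctrl
print(ctrl.finish_job())"
```

```text
the job is handed in; nothing more can be done
None
```

I let the handbrake off and handed the job in. The closed fingertips pressed the paddle home, followed the lever's arc down onto the rubber stop, then lifted straight up and clear. The hand-in reports no verdict.

- **Forces:** The wrist read about 7–10 N while pushing the lever down. It peaked near 20 N on the rubber stop, where I held for about 0.4 s. The limit on the lever is 60 N.
- **Lever and paddle:** The last picture puts the grip end within about 1 pixel of where it should be with the lever on its stop. The ribs on the paddle are within about 2 pixels of the sprung-back position.
- **Clear of everything:** After lifting, the wrist force was about 0.5 N, which is within its noise. The fingertips were at z = 0.30 m.
- **Other things on the bench:** The spanner and spark plug lay free, as did the part of the tape roll in view. I did not measure their positions again. The tumbler was outside the last crop, but the arm never went near it.
- **Disagreements:** In the first pose fit, my reading of the grip end was about 4 pixels off. The paddle touched about 3 mm lower than predicted. I found contact by force instead, so neither affected the result.

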